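# Put the stacked preserves away in their crates

### The job

Take the two stacks of preserve jars apart and put each of the four jars away upright in the empty compartment of the crate that already holds jars with the same lid. They are full glass jars: set each one down on the crate floor rather than dropping it, do not tip any over, and leave the empty clip-top jar standing where it is.

Things in the scene. Friction and masses are not known exactly. Their poses are not given: they have to be found in the camera images.
- jar_green: Large straight-sided glass jar of gherkins with a green metal lid and a blank paper label, 68 mm across (lid too), 80 mm high with the lid, about 0.4 kg, upright. Loose; starts as the LOWER jar of a stack of two, standing on the table. Origin: centre of its underside, z up.
- jar_red: Large straight-sided glass jar of tomato sauce with a red metal lid and a blank paper label, 68 mm across (lid too), 80 mm high with the lid, about 0.4 kg, upright. Loose; starts as the LOWER jar of a stack of two, standing on the table. Origin: centre of its underside, z up.
- jar_yellow: Small straight-sided glass jar of apricot jam with a yellow metal lid and a blank paper label, 52 mm across (lid too), 58 mm high with the lid, about 0.2 kg, upright. Loose; starts as the UPPER jar of a stack of two, standing on the lid of one of the large jars. Origin: centre of its underside, z up.
- jar_blue: Small straight-sided glass jar of blueberry jam with a blue metal lid and a blank paper label, 52 mm across (lid too), 58 mm high with the lid, about 0.2 kg, upright. Loose; starts as the UPPER jar of a stack of two, standing on the lid of one of the large jars. Origin: centre of its underside, z up.
- crate_green: Fixed pine crate, three 92 mm square compartments in a row along its x: two hold fixed green-lidded jars, the one nearest the robot is empty. Origin: at table height under the middle of the EMPTY one; z up, +x towards its jars (99 and 198 mm off). Floor 10 mm, walls 40 mm above the table, 7 mm thick. A green-lidded jar standing in it tops out 90 mm above the table.
- crate_red: Fixed pine crate, three 92 mm square compartments in a row along its x: two hold fixed red-lidded jars, the one nearest the robot is empty. Origin: at table height under the middle of the EMPTY one; z up, +x towards its jars (99 and 198 mm off). Floor 10 mm, walls 40 mm above the table, 7 mm thick. A red-lidded jar standing in it tops out 90 mm above the table.
- crate_yellow: Fixed pine crate, three 76 mm square compartments in a row along its x: two hold fixed yellow-lidded jars, the one nearest the robot is empty. Origin: at table height under the middle of the EMPTY one; z up, +x towards its jars (83 and 166 mm off). Floor 10 mm, walls 28 mm above the table, 7 mm thick. A yellow-lidded jar standing in it tops out 68 mm above the table.
- crate_blue: Fixed pine crate, three 76 mm square compartments in a row along its x: two hold fixed blue-lidded jars, the one nearest the robot is empty. Origin: at table height under the middle of the EMPTY one; z up, +x towards its jars (83 and 166 mm off). Floor 10 mm, walls 28 mm above the table, 7 mm thick. A blue-lidded jar standing in it tops out 68 mm above the table.
- clip_jar: Empty clear clip-top jar with an orange rubber ring, 80 mm across (wire clip out to 47 mm from the axis on one side), 95 mm high, standing loose on the table between the two stacks. Not part of the job. Origin: centre of its underside.
Things that resemble listed ones, but are neither listed nor needed, are in the scene too. What is shaped like the clip_jar but blue or purple is not meant.

How it is judged:
At the end, for the whole second after the job is handed in: Each jar stands upright (within 6 degrees), at rest, on the floor of the empty compartment of the crate of its own lid colour (centre within 20 mm of the middle, underside within 4 mm of the floor); the empty clip-top jar stands upright within 30 mm of where it was (horizontal distance between jar_green and crate_green below 0.02 m and z of jar_green in the frame of crate_green between 0.006 and 0.014 m and angle between each of jar_green, jar_red, jar_yellow, jar_blue's own z axis and vertical below 0.1 rad and linear speed of each of jar_green, jar_red, jar_yellow, jar_blue below 0.02 m/s and horizontal distance between jar_red and crate_red below 0.02 m and z of jar_red in the frame of crate_red between 0.006 and 0.014 m and horizontal distance between jar_yellow and crate_yellow below 0.02 m and z of jar_yellow in the frame of crate_yellow between 0.006 and 0.014 m and horizontal distance between jar_blue and crate_blue below 0.02 m and z of jar_blue in the frame of crate_blue between 0.006 and 0.014 m and distance of clip_jar from where it was at the start of the episode below 0.03 m and angle between clip_jar's own z axis and vertical below 0.2 rad); the robot touches nothing.
It fails at once if one of the four jars is tipped over (more than 40 degrees) (angle between any of jar_green, jar_red, jar_yellow, jar_blue's own z axis and vertical above 0.7 rad).
It fails at once if one of the four jars is let fall (faster than 0.5 m/s out of the fingers, a drop of some 12 mm or more) ((contact force between the fingers and jar_green below 0.05 N and linear speed of jar_green above 0.5 m/s) or (contact force between the fingers and jar_red below 0.05 N and linear speed of jar_red above 0.5 m/s) or (contact force between the fingers and jar_yellow below 0.05 N and linear speed of jar_yellow above 0.5 m/s) or (contact force between the fingers and jar_blue below 0.05 N and linear speed of jar_blue above 0.5 m/s)).
It fails at once if the empty clip-top jar is pushed more than 30 mm or tipped (distance of clip_jar from where it was at the start of the episode above 0.03 m or angle between clip_jar's own z axis and vertical above 0.35 rad).
It also fails if it takes over 123 s, if anything falls off the work surface, if the arm or the gripper's body presses on something with over 40 N, if the wrist force passes 120 N, or if a joint passes its speed limit or range.

### The arm

A 7-joint arm with a two-finger parallel gripper is mounted at the origin on the work surface. World frame = base frame: x ahead of the robot, y to its left, z up, the work surface at z = 0. Lengths are in m, angles in rad, forces in N, time in s.
With the tool pointing down it reaches from about 0.425 to 0.925 m from the base axis. Payload 6.8 kg.
Tool frame: the origin (TCP) lies on the front face of the gripper's body, between the roots of the fingers; the fingertips stand 73 mm ahead of it and the grasp point (between the pads) lies 54 mm ahead of it (env.nose_length is the distance from the TCP to the fingertips, in m); z points along the fingers, y is the line along which they close (so a half turn about z gives the same grasp; the last joint's range is limited). The gripper opens to 85 mm and grips with 20 to 120 N. Pads are 22 mm wide; open, the fingers measure 114 mm over their backs; the gripper's body (76 mm by 85 mm) begins 54 mm behind the grasp point. The pads swing forward as they close: fully open they stand 13 mm farther back than shut.
Start: joints at [1.142, 0.477, 0.022, 1.555, -0.011, 1.109, -0.083], TCP at [0.213, -0.641, 0.304] pointing down, gripper open.
Joint ranges: [-2.96, 2.96], [-0.34, 2.1], [-1.41, 1.46], [0.24, 2.44], [-1.37, 4.51], [0.17, 1.92], [-2.96, 2.96]. Speed limits (rad/s): [2.39, 2.39, 3.14, 3.14, 3.14, 3.14, 3.14].

### API

Orientations are given as a unit quaternion [w, x, y, z].
In Python, from cell import env, kin, camera, calibration, job gives the robot as it stands. The module is installed in compiled form; this text tells all that it offers. Calls block until the motion is done:
- env.reach(position, orientation): joint-space move of the TCP to a pose.
- env.movel(position, velocity=0.15, rot=None, stop_force=None): straight line of the TCP; rot=None keeps the orientation; velocity is the mean speed in m/s. With stop_force (N) it stops when the force on the tool has changed by that much, and returns True; else False.
- env.goto_joints(angles): joint-space move.
- env.grip(opening, f_grip=None): finger opening in m; f_grip is the grip in N (None keeps the last); returns when the fingers have stopped.
- env.dwell(seconds).
- kin.inverse_kinematics(position, orientation): joint angles nearest the present ones, or None.
- env.get_state(): the state.
- camera(name): name is "scene" or "top" or "wrist"; returns (picture, depth): 420x560x3 uint8, blue, green, red; 420x560 float32, m along the optical axis (not along the pixel's ray), 0 where there is no reading.
- calibration(name): a dict with "fx", "fy", "cx", "cy" (pixels), "rvec" (rotation vector, rad) and "tvec" (3), from world to camera coordinates, as OpenCV has them. Camera axes: x right, y down, z forward; pixel columns grow to the right and rows downward; lengths in m; the calibration is good to about 2 mm. The wrist camera is an equidistant fisheye: a pixel r from the principal point sees the ray r / f radians off the axis. A picture is of the moment at which its call begins: read the wrist's pose just before it. calibration takes no time and is no camera call; for the wrist camera it gives the pose at the moment of the call.
A pose or a line that the arm cannot do raises env.PlanningError and nothing moves.
- job.job_done(): hands the job in; it is judged then, once.
The state is a dict: "time": time; "qpos": joint angles; "joint_velocities": joint speeds; "joint_torque": joint torques, N m; "tcp_pos": TCP position; "orientation": TCP orientation; "force": force on the tool from outside, world axes, zero at the start; "torque": the same for the moment, N m; "opening": finger opening in m; "gripper_force": force on a finger pad.
Only numpy, scipy, OpenCV 4.12 (cv2) and the standard library are available. Lean on these libraries where they do the work, as an engineer would, in place of code of your own. Each camera call takes 0.05 s, during which the arm holds its last target. There are 200 camera calls.

## Working session

There is one attempt and no reset: what is moved stays moved. The work goes in short steps, each a Python script; the robot and the scene stay as the last script left them, time stands still between calls to the robot, and variables do not carry over. Pictures are saved under pics/ and viewed, at most 14 in all, crops included, and the job is handed in when it is done.

```bash
mkdir -p pics; ls
python3 - <<'E'
from cell import env,kin,camera,calibration,job
import cv2,numpy as np
for n in ("scene","top"):
    p,d=camera(n); cv2.imwrite(f"pics/{n}0.png",p); np.save(f"pics/{n}0.npy",d); print(n,calibration(n),(d>0).mean())
s=env.get_state();print(s)
E
```

```text
pics
scene {'fx': 544.8351841513881, 'fy': 544.8351841513881, 'cx': 271.5767736770776, 'cy': 217.52009627093324, 'rvec': array([ 1.31149142,  2.24124122, -0.88856608]), 'tvec': array([ 0.21574496, -0.25201215,  1.61021403])} 0.9960204081632653
top {'fx': 408.44508518095455, 'fy': 408.44508518095455, 'cx': 275.26870354773655, 'cy': 213.16150540151767, 'rvec': array([ 2.14950115, -2.19105223,  0.08511992]), 'tvec': array([0.02497918, 0.51729569, 1.1104681 ])} 0.9957568027210885
{'time': 0.1, 'qpos': array([ 1.1418771 ,  0.47771483,  0.02237826,  1.55634802, -0.01148018,
        1.1093207 , -0.08308306]), 'joint_velocities': array([ 0.00059655, -0.00211293, -0.00116666, -0.00189097,  0.00063253,
       -0.0005142 ,  0.00126398]), 'joint_torque': array([ 4.55495450e-03, -5.97752988e+01,  1.61363773e+00, -2.81953132e+01,
        1.28007613e-02,  5.00617418e-03,  3.48394209e-06]), 'tcp_pos': array([ 0.21269879, -0.64017226,  0.30302722]), 'orientation': array([-8.04554870e-04,  9.87160465e-01,  1.59729541e-01, -2.08630431e-04]), 'force': array([ 0.0635663 , -0.23094738,  0.02965997]), 'torque': array([-0.02336598, -0.04652716,  0.00664415]), 'gripper_force': 0.0, 'opening': 0.08524888709768658}
```

View pics/top0.png

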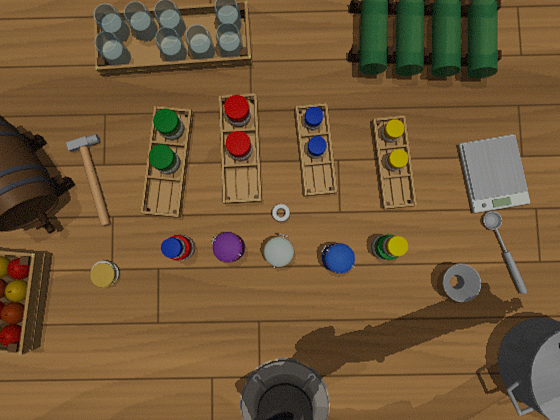

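View pics/scene0.png

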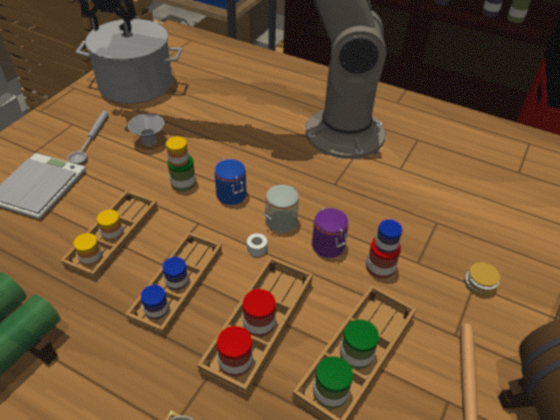

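```bash
cat > h.py <<'E'
from cell import env,kin,camera,calibration,job
import cv2,numpy as np
def world(d,c):
    R=cv2.Rodrigues(c["rvec"])[0]; v,u=np.mgrid[:d.shape[0],:d.shape[1]]
    P=np.stack([(u-c["cx"])/c["fx"]*d,(v-c["cy"])/c["fy"]*d,d],-1)
    return (P-c["tvec"])@R
HUE=dict(red=[(0,6),(174,180)],yellow=[(22,33)],green=[(45,75)],blue=[(110,125)])
def lids(name,p,d,col,z,tol=.007):
    """centres of lid tops of that colour at height z: blobs in colour mask with depth near z, ray-cast on plane z"""
    c=calibration(name); W=world(d,c); h=cv2.cvtColor(p,cv2.COLOR_BGR2HSV)
    m=np.zeros(d.shape,bool)
    for a,b in HUE[col]: m|=(h[...,0]>=a)&(h[...,0]<=b)
    m&=(h[...,1]>150)&(h[...,2]>50)&(abs(W[...,2]-z)<tol)&(d>0)
    n,l,st,ce=cv2.connectedComponentsWithStats(m.astype(np.uint8))
    R=cv2.Rodrigues(c["rvec"])[0]; o=-R.T@c["tvec"]; out=[]
    for i in range(1,n):
        if st[i,4]<60: continue
        v,u=np.nonzero(l==i)
        r=np.stack([(u-c["cx"])/c["fx"],(v-c["cy"])/c["fy"],np.ones(len(u))],-1)@R
        X=o+r*((z-o[2])/r[:,2])[:,None]
        (cc,rad)=cv2.minEnclosingCircle(X[:,:2].astype(np.float32))
        out.append((ce[i].round(0).tolist(),X[:,:2].mean(0).round(4).tolist(),np.round(cc,4).tolist(),round(rad*2000,1),st[i,4].item()))
    return out
E
cat > m.py <<'E'
from h import *
for n in("top","scene"):
    p=cv2.imread(f"pics/{n}0.png");d=np.load(f"pics/{n}0.npy")
    for c,zs in dict(red=(.09,.08),green=(.09,.08),blue=(.068,.138),yellow=(.068,.138)).items():
        for z in zs:
            for o in lids(n,p,d,c,z): print(n,c,z,*o)
c=calibration("top");d=np.load("pics/top0.npy");W=world(d,c)
for u,v in[(279,251),(230,247),(340,258),(281,213),(400,300)]: print(u,v,W[v,u].round(4))
E
python3 m.py
```

```text
top red 0.09 [236.0, 107.0] [0.799, 0.1137] [0.7982, 0.1135] 69.5 481
top red 0.09 [238.0, 143.0] [0.7007, 0.1109] [0.7007, 0.1106] 67.5 483
top red 0.09 [17.0, 270.0] [0.3778, 0.6887] [0.3809, 0.6883] 53.0 214
top red 0.09 [8.0, 336.0] [0.2099, 0.7054] [0.209, 0.7047] 49.5 235
top red 0.08 [183.0, 247.0] [0.428, 0.2579] [0.4275, 0.2737] 66.3 133
top red 0.08 [25.0, 272.0] [0.3697, 0.6745] [0.3721, 0.6814] 48.9 63
top red 0.08 [13.0, 332.0] [0.218, 0.6989] [0.2131, 0.705] 55.0 137
top green 0.09 [165.0, 120.0] [0.7672, 0.3043] [0.7673, 0.304] 66.0 452
top green 0.09 [161.0, 156.0] [0.669, 0.316] [0.6688, 0.3161] 65.7 464
top green 0.08 [383.0, 249.0] [0.4139, -0.2657] [0.419, -0.2805] 64.1 122
top blue 0.068 [314.0, 115.0] [0.7789, -0.0944] [0.7788, -0.0951] 50.2 254
top blue 0.068 [317.0, 145.0] [0.6959, -0.1007] [0.6962, -0.1011] 50.5 260
top blue 0.138 [171.0, 247.0] [0.4274, 0.2748] [0.4277, 0.2748] 50.6 316
top yellow 0.068 [394.0, 128.0] [0.7381, -0.3122] [0.7382, -0.312] 50.9 266
top yellow 0.068 [398.0, 158.0] [0.6555, -0.3187] [0.6551, -0.3188] 51.3 272
top yellow 0.138 [397
[... 566 characters left out ...]

scene green 0.08 [182.0, 165.0] [0.433, -0.2663] [0.4267, -0.275] 65.5 108
scene blue 0.068 [174.0, 267.0] [0.7024, -0.0979] [0.7016, -0.0975] 53.3 330
scene blue 0.068 [153.0, 295.0] [0.7845, -0.0911] [0.7836, -0.0902] 52.1 377
scene blue 0.138 [390.0, 229.0] [0.4348, 0.2768] [0.4348, 0.2771] 52.9 313
scene yellow 0.068 [107.0, 218.0] [0.6611, -0.3162] [0.6626, -0.3162] 55.6 286
scene yellow 0.068 [85.0, 242.0] [0.7429, -0.3098] [0.743, -0.31] 53.8 326
scene yellow 0.138 [176.0, 143.0] [0.427, -0.2832] [0.4272, -0.2826] 56.4 230
279 251 [0.4131 0.0065 0.0966]
230 247 [0.4258 0.1331 0.0935]
340 258 [ 0.3923 -0.1499  0.0946]
281 213 [ 0.52   -0.0009 -0.0011]
400 300 [ 0.2712 -0.3263 -0.0022]
```

```bash
cat >> h.py <<'E'
def crate(p1,p2,pitch):
    p1,p2=np.array(p1),np.array(p2); u=(p2-p1)/np.linalg.norm(p2-p1)
    return (p1+p2)/2-1.5*pitch*u+.001, np.arctan2(u[1],u[0])
CR=dict(yellow=crate((.6553,-.3188),(.7381,-.3121),.083),blue=crate((.696,-.1009),(.7788,-.0947),.083),
        red=crate((.7007,.1108),(.7986,.1136),.099),green=crate((.669,.316),(.7673,.3041),.099))
def quat(a): return [0,np.cos(a/2),np.sin(a/2),0]
def pick(col,xy,base,dia,hg,f):
    q=quat(CR[col][1]); z=base+hg+.054
    env.grip(.085); env.reach([*xy,z+.09],q)
    env.movel([*xy,z],velocity=.1); env.grip(dia-.01,f_grip=f)
    s=env.get_state(); print("grip",s["opening"],s["gripper_force"],s["force"].round(1),s["tcp_pos"].round(4))
    env.movel([*xy,z+.1],velocity=.1)
    s=env.get_state(); print("lift",s["opening"],s["gripper_force"],s["force"].round(1),s["time"])
def place(col,dia,hg,zt):
    xy=CR[col][0]; z=.010+hg+.054
    p=env.get_state()["tcp_pos"]; env.movel([*p[:2],zt],velocity=.15)
    env.movel([*xy,zt],velocity=.2,rot=quat(CR[col][1])); env.movel([*xy,z+.015],velocity=.12)
    r=env.movel([*xy,z-.005],velocity=.015,stop_force=5)
    s=env.get_state(); print("down",r,s["tcp_pos"].round(4),"nominal",z,s["force"].round(1))
    env.grip(dia+.014); env.movel([*s["tcp_pos"][:2],z+.12],velocity=.15)
    print("t",env.get_state()["time"])
E
python3 - <<'E'
from h import *
print(CR)
pick("yellow",(.4219,-.2847),.08,.052,.040,40)
p,d=camera("scene");cv2.imwrite("pics/s1.png",p)
E
```

```text
{'yellow': (array([ 0.5736056 , -0.32449145]), np.float64(0.08074195627634521)), 'blue': (array([ 0.61424757, -0.10609644]), np.float64(0.07473974923058994)), 'red': (array([0.6022107 , 0.10895455]), np.float64(0.02859281830881862)), 'green': (array([0.57172632, 0.32889681]), np.float64(-0.12047176215562964))}
grip 0.050925175092989446 41.48568034172058 [-0.1 -1.4  6.3] [ 0.4223 -0.2852  0.1748]
lift 0.05119005115382655 41.94633185863495 [-0.  0. -3.] 4.4583
```

View pics/s1.png

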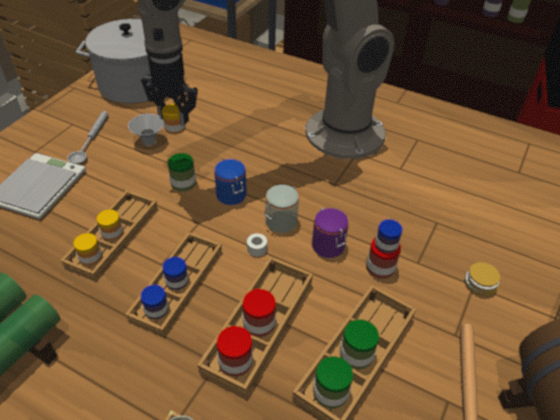

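The yellow jar is held upright at (173,115); the green jar still stands at (181,170). Next I place it, then pick blue.

Run:
```python
from h import *
place("yellow",.052,.040,.26)
p,d=camera("top");cv2.imwrite("pics/t2.png",p)
print(lids("top",p,d,"yellow",.068),lids("top",p,d,"green",.08))
pick("blue",(.4286,.2758),.08,.052,.040,40)
p,d=camera("scene");cv2.imwrite("pics/s2.png",p)
```

```text
down True [ 0.5735 -0.3245  0.1048] nominal 0.10400000000000001 [-0.4 -0.   4. ]
t 9.175
[([394.0, 128.0], [0.7381, -0.3122], [0.7374, -0.3121], 51.9, 267), ([398.0, 158.0], [0.6556, -0.3189], [0.6556, -0.3188], 51.0, 271), ([402.0, 193.0], [0.5623, -0.3235], [0.5688, -0.323], 52.2, 164)] [([389.0, 247.0], [0.4189, -0.2816], [0.419, -0.2817], 65.5, 482)]
grip 0.051221398829235085 41.97073817253113 [-1.3 -1.   5.4] [0.429  0.276  0.1747]
lift 0.050868493013134654 41.90283179283142 [ 0.2  0.6 -2.8] 14.3833
```

View pics/s2.png

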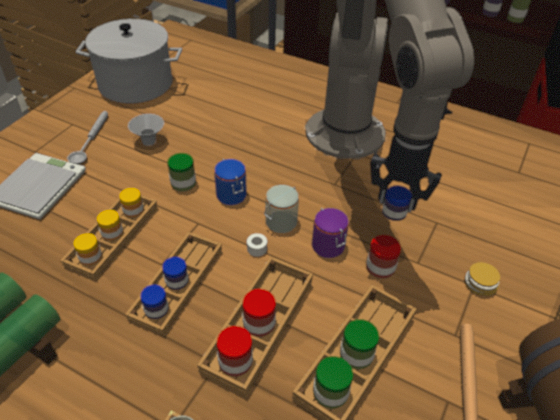

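The yellow jar stands in its compartment at (131,200). The blue jar is held at (397,203), with red below at (384,255).

Run:
```python
from h import *
place("blue",.052,.040,.26)
p,d=camera("top")
print(lids("top",p,d,"yellow",.068)); r=[o for o in lids("top",p,d,"red",.08) if abs(o[1][1]-.275)<.03]; print(r)
assert len(r)==1 and abs(r[0][3]-66)<3
pick("red",np.array(r[0][1])+.001,0,.068,.052,60)
place("red",.068,.052,.28)
p,d=camera("top");cv2.imwrite("pics/t3.png",p)
for c,z in dict(yellow=.068,blue=.068,red=.09,green=.08).items(): print(c,lids("top",p,d,c,z))
```

```text
down True [ 0.6141 -0.1061  0.1047] nominal 0.10400000000000001 [-0.9 -0.1  5.3]
t 20.45
[([394.0, 128.0], [0.7379, -0.312], [0.7375, -0.3121], 51.9, 271), ([398.0, 158.0], [0.6555, -0.3187], [0.6552, -0.3188], 51.2, 271), ([401.0, 189.0], [0.5713, -0.3232], [0.5712, -0.3234], 51.6, 279)]
[([177.0, 247.0], [0.4278, 0.2744], [0.429, 0.2741], 68.8, 508)]
grip 0.0667046453372612 66.35653495788574 [-1.2 -0.2  5.4] [0.4293 0.2758 0.107 ]
lift 0.06667264189616055 67.67515897750854 [-0.   0.4 -3. ] 24.9083
down True [0.6021 0.1089 0.1171] nominal 0.11599999999999999 [-0.8  0.2  3.6]
t 30.4417
yellow [([394.0, 128.0], [0.738, -0.3121], [0.7375, -0.3121], 51.9, 268), ([398.0, 158.0], [0.6555, -0.3186], [0.6555, -0.3184], 51.7, 274), ([401.0, 189.0], [0.5714, -0.323], [0.5721, -0.3231], 51.8, 275)]
blue [([314.0, 115.0], [0.7786, -0.0945], [0.7787, -0.0942], 51.5, 257), ([317.0, 145.0], [0.6959, -0.1007], [0.6963, -0.1002], 50.2, 260), ([319.0, 176.0], [0.6107, -0.1047], [0.6107, -0.1052], 49.7, 251)]
red [([238.0, 105.0], [0.8036, 0.1077], [0.7987, 0.1136], 68.6, 355), ([17.0, 269.0], [0.379, 0.6882], [0.3795, 0.6884], 53.0, 209), ([8.0, 336.0], [0.2093, 0.7059], [0.2104, 0.7063], 49.2, 230)]
green [([389.0, 247.0], [0.4189, -0.2814], [0.4191, -0.2817], 65.5, 481)]
```

View pics/t3.png

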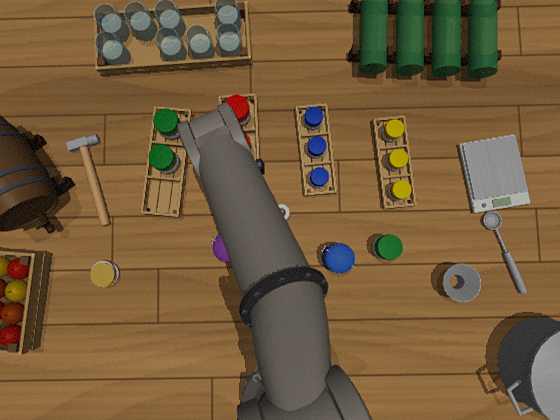

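Yellow and blue are in their compartments, at (401,189) and (319,176). Green stands free at (389,247), and the arm hides red.

Run:
```python
from h import *
xy=(.4199,-.2804)
p=env.get_state()["tcp_pos"]; env.movel([*p[:2],.30],velocity=.15)
env.reach([*xy,.30],quat(CR["green"][1]))
pick("green",xy,0,.068,.052,60)
place("green",.068,.052,.28)
p=env.get_state()["tcp_pos"]; env.movel([*p[:2],.32],velocity=.2)
env.goto_joints([1.142,0.477,0.022,1.555,-0.011,1.109,-0.083])
for n in("top","scene"):
    p,d=camera(n);cv2.imwrite(f"pics/{n}4.png",p)
    for c,z in dict(yellow=.068,blue=.068,red=.09,green=.09).items(): print(n,c,[o[1:] for o in lids(n,p,d,c,z)])
```

```text
grip 0.06706953659116026 66.1458170413971 [-1.2 -0.9  4.8] [ 0.4204 -0.2811  0.1071]
lift 0.06676503802539355 67.8358805179596 [-0.2  0.4 -4. ] 35.875
down True [0.5716 0.3289 0.1172] nominal 0.11599999999999999 [-0.8 -0.6  6. ]
t 43.3417
top yellow [([0.738, -0.3119], [0.7382, -0.3113], 52.1, 268), ([0.6555, -0.3189], [0.6556, -0.3188], 51.0, 270), ([0.5712, -0.3233], [0.5706, -0.3233], 51.2, 276)]
top blue [([0.7788, -0.0944], [0.7788, -0.0951], 50.2, 254), ([0.6959, -0.1006], [0.6963, -0.1002], 50.2, 261), ([0.6107, -0.1047], [0.6107, -0.1051], 49.8, 255)]
top red [([0.7993, 0.1137], [0.7991, 0.1142], 68.4, 479), ([0.7007, 0.1107], [0.7002, 0.1106], 68.3, 484), ([0.5985, 0.1083], [0.5986, 0.1078], 67.7, 492), ([0.3788, 0.6881], [0.3792, 0.6893], 52.4, 218), ([0.2096, 0.7059], [0.2095, 0.7043], 50.7, 234)]
top green [([0.7672, 0.3043], [0.7673, 0.304], 66.0, 456), ([0.6689, 0.316], [0.6686, 0.3161], 66.0, 464), ([0.5698, 0.3284], [0.5701, 0.3282], 65.7, 467)]
scene yellow [([0.5766, -0.3202], [0.5757, -0.3196], 56.1, 257), ([0.6611, -0.3161], [0.6616, -0.3161], 55.0, 287), ([0.7431, -0.3097], [0.7446, -0.3097], 56.6, 326)]
scene blue [([0.618, -0.1021], [0.6187, -0.1023], 52.4, 287), ([0.7028, -0.0975], [0.703, -0.0989], 53.7, 335), ([0.7848, -0.091], [0.784, -0.0898], 53.1, 381)]
scene red [([0.6056, 0.1109], [0.6047, 0.1118], 68.5, 623), ([0.7072, 0.1133], [0.7064, 0.1142], 71.6, 749), ([0.8056, 0.1164], [0.8054, 0.1158], 68.9, 885)]
scene green [([0.5759, 0.3296], [0.5753, 0.3289], 67.6, 708), ([0.6745, 0.3172], [0.6742, 0.3162], 68.2, 824), ([0.7722, 0.3058], [0.7717, 0.3057], 67.2, 975)]
```

View pics/scene4.png

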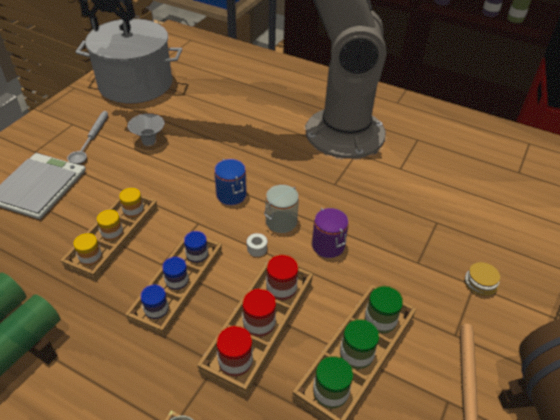

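All four jars stand in line with their crate mates: yellow (131,200), blue (196,247), red (283,276), green (384,305). Each is within about 4 mm of its pitch, and the clip jar is unmoved at (282,208).

```bash
python3 -c "
from h import *
print(job.job_done())"
```

```text
the job is handed in; nothing more can be done
None
```

The job is handed in: in the last pictures all four jars stand upright in their matching compartments, within about 4 mm of centre by camera measurement, and the clip-top jar looks unmoved; no verdict was returned.

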